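# Park the bead pot in the cooling shelter

## Task

Lift the steel bead pot off its three-legged stand by the arched handle over its lid, keep it upright, and set it down gently on the bench. Let go, then take it by its long side handle and bring it into the open-fronted cooling shelter until its round body stands wholly under the roof, near the middle of the opening, with the side handle pointing out at the front. Leave everything else on the bench where it is.

Things in the scene. Friction and masses are not known exactly. Their poses are not given: they have to be found in the camera images.
- pot: lidded round steel pot, about 0.55 kg (0.4 to 0.75), body 84 mm across (lid rim 88 mm), lid top at 70 mm. Origin: centre of its underside, z up. An arched handle stands over the lid along the pot's y axis; a straight side handle points along the pot's -x axis. It starts on the stand, underside 60 mm above the bench, turned at random about the vertical
- pot_arch: the arched handle, part of the pot: a wooden bar 12 x 92 mm, 12 mm high, along the pot's y axis, on two steel uprights 66 mm apart inside; its underside is 38 mm above the lid, its top 120 mm above the pot's underside. Same origin and axes as the pot
- pot_grip: the side handle, part of the pot: a wooden bar 16 mm wide (pot's y), 14 mm high, lying level from 58 to 148 mm from the pot's axis along the pot's -x, its centre line 52 mm above the pot's underside. Same origin and axes as the pot
- arch_mid (a point): middle of the arched handle's bar, 114 mm above the pot's underside, on the pot's axis
- grip_mid (a point): point on the side handle's centre line, 118 mm from the pot's axis along its -x, 52 mm above the pot's underside
- stand: fixed three-legged stand, round plate 112 mm across, top 60 mm above the bench, with three pins 8 mm thick standing 8 mm above the plate round the pot (about 6 mm clear of it): lift straight up first. Origin on the bench under its centre. It stands to the left or to the right
- shelter: fixed dark steel frame on the bench, slatted roof on four corner posts, low side and back rails, no floor: the pot slides in on the bench. Origin on the bench under its centre; the open front faces its own -x, roughly to the robot. Outside 130 mm deep (x), 220 wide (y), 150 high; inside 204 wide. Roof's front edge at x = -65 mm; back rail, 23 to 37 mm high, at x = +60 mm
- shelter_edge (a point): middle of the roof's front edge, on its underside, 142 mm above the bench (132 mm along the side beams). The pot passes under with 22 mm to spare above its arch. The roof has five slats 14 mm wide with 15 mm gaps
- torch: bystander, fixed: bench torch, base 110 x 90 mm, brass and steel head up to 139 mm above the bench; stands on the side opposite the stand. Origin on the bench under its base's centre
- jar: bystander, loose: glass jar with a black cap, 56 mm across, 85 mm tall. Origin: centre of its underside
- tin: bystander, loose: plain lidded tin without any handle, 84 mm across, 85 mm tall. Origin: centre of its underside
- rodcup: bystander, loose: white ceramic cup 72 mm across, 95 mm tall, full of thin glass rods up to about 210 mm above the bench. Origin: centre of its underside
- beadbowl: bystander, loose: shallow clay bowl with beads, 84 mm across, 30 mm tall. Origin: centre of its underside
- paddle: bystander, loose: flat dark paddle lying down, 75 x 50 x 12 mm blade at its +x end, wooden handle at its -x end, about 185 mm long in all. Origin: centre of its underside
- firebrick: bystander, loose: pale brick 60 x 114 x 50 mm tall. Origin: centre of its underside
There are look-alikes about, which are no part of the job. What is shaped like the pot but turquoise is not meant.

How it is judged:
By the outcome, as a careful person would: the job done as asked, in the order asked, and still so for the second after the job is handed in, with the robot touching nothing.
It also fails if it takes over 53 s, if anything falls off the work surface, if the arm or the gripper's body presses on something with over 40 N, if the wrist force passes 120 N, or if a joint passes its speed limit or range.

## Robot

A 6-joint arm with a two-finger parallel gripper is mounted at the origin on the work surface. World frame = base frame: x ahead of the robot, y to its left, z up, the work surface at z = 0. Lengths are in m, angles in degrees, forces in N, time in s.
With the tool pointing down it reaches from about 0.325 to 0.85 m from the base axis. Payload 15.5 kg.
Tool frame: the origin (TCP) lies at the very end of the fingers, on their centre line; the grasp point (between the pads) lies arm.grip_depth behind it (arm.grip_depth is the distance from the TCP to the grasp point, in m); z points along the fingers, y is the line along which they close (so a half turn about z gives the same grasp; the last joint's range is limited). The gripper opens to 91 mm and grips with 3 to 60 N. Pads are 32 mm wide; open, the fingers measure 118 mm over their backs; the gripper's body (76 mm by 178 mm) begins 60 mm behind the grasp point.
Start: joints at [-79.727, 28.281, 77.091, -0, 74.628, -5.472], TCP at [0.17, -0.602, 0.214] pointing down, gripper open.
Joint ranges: [-166.48, 166.48], [-47.26, 123.95], [12.59, 153.08], [-70.14, 250.14], [6.76, 159.57], [-176.63, 176.63]. Speed limits (degrees/s): [108.29, 108.29, 147.25, 172.46, 172.46, 172.46].

## Interface

Orientations are given as a 3x3 rotation matrix whose columns are the frame's x, y, z axes.
In Python, from rig import arm gives the robot as it stands. Calls block until the motion is done:
- arm.move_to(position, orientation): joint-space move of the TCP to a pose.
- arm.move_l(position, orientation=None, feed=0.15): straight line of the TCP; orientation=None keeps the orientation; feed is the mean speed in m/s.
- arm.move_joints(angles): joint-space move.
- arm.grip(opening): finger opening in m; the grip force is fixed at half the most; returns when the fingers have stopped.
- arm.sleep(seconds).
- arm.solve_ik(position, orientation): joint angles nearest the present ones, or None.
- arm.snapshot(name): name is "scene" or "top" or "wrist"; returns the picture (480x640x3 uint8, red, green, blue); there is no depth.
- arm.get_calibration(name): a dict with "intrinsics" (3x3 intrinsics, pixels), "cam_to_world" (4x4, takes a point from camera to world coordinates). Camera axes: x right, y down, z forward; pixel columns grow to the right and rows downward; lengths in m; the calibration is good to about 2 mm. A picture is of the moment at which its call begins: read the wrist's pose just before it. get_calibration takes no time and is no camera call; for the wrist camera it gives the pose at the moment of the call.
A pose or a line that the arm cannot do raises arm.Unreachable and nothing moves.
- arm.sign_off(): hands the job in; it is judged then, once.
Readings, each from a call of its own:
- arm.current_t(): time.
- arm.current_joint_positions(): joint angles.
- arm.current_dq(): joint speeds.
- arm.current_tau(): joint torques, N m.
- arm.current_ee_pos(): TCP position.
- arm.current_tool_rot(): TCP orientation.
- arm.current_force(): force on the tool from outside, world axes, zero at the start.
- arm.current_torque(): the same for the moment, N m.
- arm.current_width(): finger opening in m.
- arm.current_grasp_force(): force on a finger pad.
Only numpy, scipy, OpenCV 4.12 (cv2) and the standard library are available. Lean on these libraries where they do the work, as an engineer would, in place of code of your own. Each camera call takes 0.05 s, during which the arm holds its last target. There are 200 camera calls.

## Working session

There is one attempt and no reset: what is moved stays moved. The work goes in short steps, each a Python script; the robot and the scene stay as the last script left them, time stands still between calls to the robot, and variables do not carry over. Pictures are saved under pics/ and viewed, at most 10 in all, crops included, and the job is handed in when it is done.

```bash
mkdir -p pics; ls; python3 - <<'E'
from rig import arm
import cv2
for n in("scene","top"):
    cv2.imwrite(f"pics/{n}0.png",arm.snapshot(n)[:,:,::-1]); c=arm.get_calibration(n); print(n,c["intrinsics"],c["cam_to_world"])
print(arm.grip_depth,arm.current_t(),arm.current_tool_rot())
E
```

```text
pics
scene [[460.88438553   0.         315.42447179]
 [  0.         460.88438553 232.95996271]
 [  0.           0.           1.        ]] [[ 0.36997948  0.65621197 -0.65764811  1.2696579 ]
 [ 0.9290082  -0.25547012  0.26772892 -0.32815713]
 [ 0.00767748 -0.71001469 -0.70414501  1.0022652 ]
 [ 0.          0.          0.          1.        ]]
top [[550.91709621   0.         323.13297236]
 [  0.         550.91709621 241.44536555]
 [  0.           0.           1.        ]] [[ 0.01419782 -0.99845152  0.05378646  0.37176528]
 [-0.99987582 -0.01380904  0.00759288  0.01396807]
 [-0.00683839 -0.05388758 -0.99852359  1.63508187]
 [ 0.          0.          0.          1.        ]]
0.0188 0.1 [[ 9.62484110e-01  2.71337968e-01 -2.13466737e-04]
 [ 2.71338038e-01 -9.62483502e-01  1.08513333e-03]
 [ 8.89796608e-05 -1.10234524e-03 -9.99999388e-01]]
```

View pics/scene0.png

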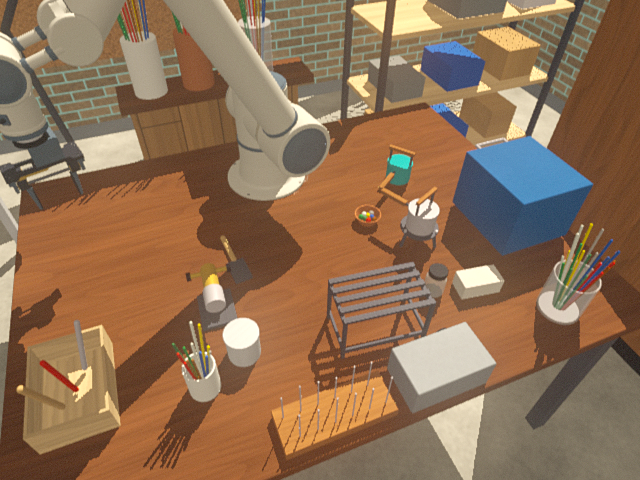

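View pics/top0.png

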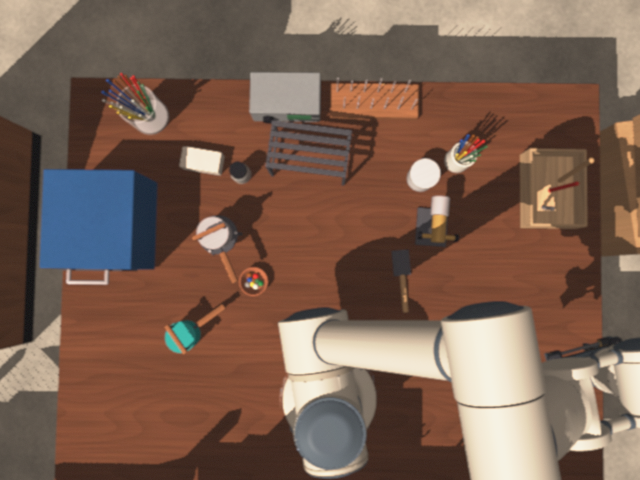

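Pot candidates in the top view are the steel pot on the stand (216,234), the turquoise look-alike (180,336) and the handleless tin (424,174). By the description it is the steel pot. The shelter is at (310,150), with the jar at (240,172) and the bowl at (253,281). I'll check this in one close crop.

```bash
python3 - <<'E'
import cv2
a=cv2.imread("pics/top0.png")[110:310,160:370]
cv2.imwrite("pics/crop1.png",cv2.resize(a,(630,600),interpolation=cv2.INTER_CUBIC))
b=cv2.imread("pics/scene0.png")[165:365,310:520]
cv2.imwrite("pics/crop2.png",cv2.resize(b,(630,600),interpolation=cv2.INTER_CUBIC))
E
```

```text
(no output)
```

View pics/crop1.png

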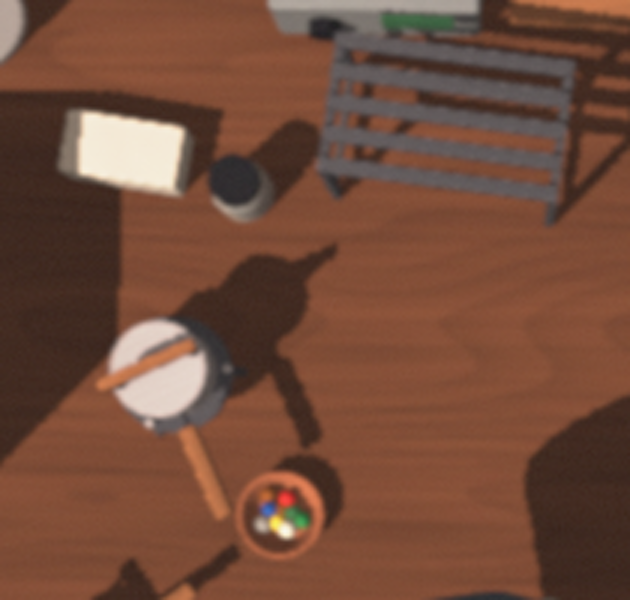

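View pics/crop2.png

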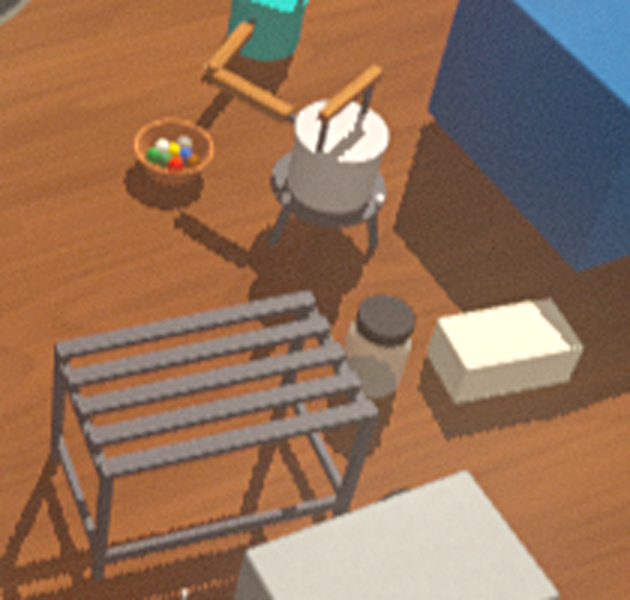

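The crop confirms the choice: a steel body, arch ends at crop1 (102,385) and (195,345), and side handle (187,432) to (222,515). The roof corners are at (322,170), (556,198), (575,62) and (338,30). Next I'll turn these into positions.

```bash
cat > h.py <<'E'
from rig import arm
import numpy as np, cv2
def ray(cal,uv,z):
    K,T=cal["intrinsics"],cal["cam_to_world"]
    d=T[:3,:3]@np.linalg.solve(K,[uv[0],uv[1],1]); o=T[:3,3]
    return (o+d*(z-o[2])/d[2])
def proj(cal,p):
    T=np.linalg.inv(cal["cam_to_world"]); q=cal["intrinsics"]@(T[:3,:3]@np.asarray(p)+T[:3,3]); return q[:2]/q[2]
def R(yaw,tilt=0):
    """tool down, its y axis at yaw (deg) in the world; tilt leans the fingers forward about y"""
    y=np.array([np.cos(np.radians(yaw)),np.sin(np.radians(yaw)),0]); z=np.array([0,0,-1.]); x=np.cross(y,z)
    M=np.c_[x,y,z]; return cv2.Rodrigues(y*np.radians(tilt))[0]@M
E
python3 - <<'E'
from h import *
np.set_printoptions(precision=4,suppress=True)
t=arm.get_calibration("top"); s=arm.get_calibration("scene")
T=lambda c,z: ray(t,((c[0]+.5)/3-.5+160,(c[1]+.5)/3-.5+110),z)
S=lambda c,z: ray(s,((c[0]+.5)/3-.5+310,(c[1]+.5)/3-.5+165),z)
for n,f,c,z in [("archL",T,(102,385),.18),("archR",T,(195,345),.18),("h0",T,(187,432),.119),("h1",T,(222,517),.119),("lid",T,(158,369),.13),
 ("fl",T,(322,170),.15),("fr",T,(556,198),.15),("br",T,(575,62),.15),("bl",T,(338,30),.15),
 ("bowl",T,(280,515),.03),("jar",T,(236,180),.085),
 ("sarchL",S,(378,72),.18),("sarchR",S,(325,115),.18),("stip",S,(212,72),.119),("slid",S,(342,131),.13),
 ("sfl",S,(308,296),.15),("sfr",S,(58,349),.15),("sbr",S,(106,470),.15),("sbl",S,(373,410),.15)]:
    print(n,f(c,z))
E
```

```text
archL [0.4545 0.3683 0.18  ]
archR [0.4911 0.2868 0.18  ]
h0 [0.4158 0.3037 0.119 ]
h1 [0.3384 0.2698 0.119 ]
lid [0.4727 0.3296 0.13  ]
fl [0.6543 0.1809 0.15  ]
fr [ 0.6315 -0.0316  0.15  ]
br [ 0.7564 -0.0474  0.15  ]
bl [0.7832 0.1689 0.15  ]
bowl [0.3392 0.2285 0.03  ]
jar [0.6561 0.2695 0.085 ]
sarchL [0.46   0.3654 0.18  ]
sarchR [0.4954 0.2871 0.18  ]
stip [0.3394 0.2605 0.119 ]
slid [0.4743 0.3277 0.13  ]
sfl [0.6593 0.1794 0.15  ]
sfr [ 0.636 -0.034  0.15 ]
sbr [ 0.754  -0.0457  0.15  ]
sbl [0.7788 0.1667 0.15  ]
```

The two cameras agree: pot (0.474, 0.328) at yaw about 24°, shelter (0.707, 0.068) at yaw about -6°. I'll hover over the arch and check with the wrist camera.

```bash
python3 - <<'E'
from h import *
np.set_printoptions(precision=3,suppress=True)
c=np.array([.4745,.328]); 
p=arm.current_ee_pos(); arm.move_l([p[0],p[1],.30],feed=.3)
js=[arm.solve_ik([*c,.27],R(y)) for y in (24.2,204.2)]; print(js)
q=arm.solve_ik([.505,.089,.30],R(-6.2)); print(q)
arm.move_to([*c,.27],R(24.2) if abs(js[0][5])<abs(js[1][5]) else R(204.2))
cal=arm.get_calibration("wrist"); im=arm.snapshot("wrist"); cv2.imwrite("pics/w1.png",im[:,:,::-1])
np.savez("w1.npz",**{k:cal[k] for k in("intrinsics","cam_to_world")})
print(arm.current_t(),arm.current_ee_pos(),cal["cam_to_world"])
x=np.array([np.cos(np.radians(24.2)),np.sin(np.radians(24.2))]);y=np.array([-x[1],x[0]])
for s in(-.046,.046): print("arch end",proj(cal,[*(c+s*y),.18]))
print("lid",proj(cal,[*c,.13]),"tip",proj(cal,[*(c-.148*x),.119]))
E
```

```text
[array([28.724, 21.521, 79.487, -0.   , 78.992,  4.524]), array([  28.724,   21.521,   79.487,   -0.   ,   78.992, -175.476])]
[ 3.321 14.607 85.168 -0.    80.225  9.521]
3.9917 [0.475 0.328 0.27 ] [[ 0.912  0.396  0.103  0.447]
 [ 0.409 -0.884 -0.226  0.39 ]
 [ 0.001  0.249 -0.969  0.441]
 [ 0.     0.     0.     1.   ]]
arch end [315.92  301.833]
arch end [315.772 177.101]
lid [315.913 227.2  ] tip [146.042 224.644]
```

View pics/w1.png

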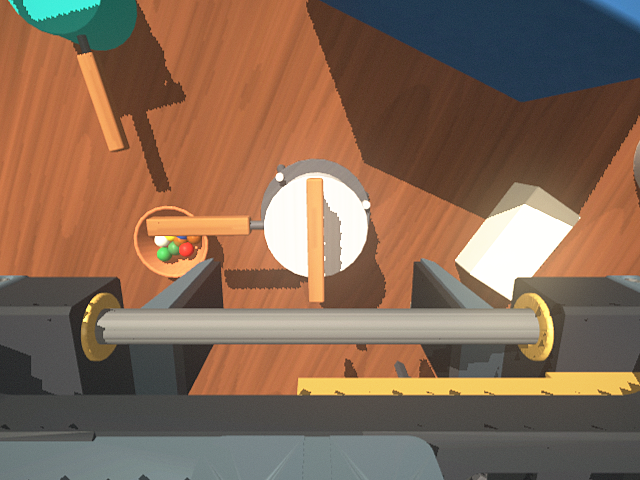

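The projection matches the picture: arch at column 316, rows 179–302, and handle tip at (147,225). Now grasp, lift, carry and set down.

```bash
python3 - <<'E'
from h import *
np.set_printoptions(precision=3,suppress=True)
c=[.4745,.328]; st=[.507,.0893]
arm.move_l([*c,.155],feed=.12); f0=arm.current_force(); print("above",f0)
arm.grip(0.0); print("grip",arm.current_width(),arm.current_grasp_force(),arm.current_force())
arm.move_l([*c,.165],feed=.03); print(arm.current_force(),arm.current_width())
arm.move_l([*c,.245],feed=.1)
arm.move_l([*st,.245],R(-6.2),feed=.1)
fc=arm.current_force(); print("carry",fc,arm.current_torque(),arm.current_width())
arm.move_l([*st,.11],feed=.1)
arm.sleep(.1)
f=fc=arm.current_force()
z=.11
while z>.088:
    z-=.0015; arm.move_l([*st,z],feed=.02); f=arm.current_force()
    if f[2]-fc[2]>3: break
print("down",z,arm.current_ee_pos(),f,arm.current_t())
cv2.imwrite("pics/t2.png",arm.snapshot("top")[:,:,::-1])
E
```

```text
above [-0.113  1.081  0.043]
grip 0.01211788988439016 29.98660057783127 [ 0.002 -0.765 -1.15 ]
[-0.547  0.436 -5.436] 0.011923101002744102
carry [ 1.282 -0.352 -3.592] [-0.025 -0.122  0.032] 0.012213091666915572
down 0.09349999999999999 [0.507 0.089 0.094] [-6.508  0.792 14.214] 14.625
```

```bash
python3 - <<'E'
from h import *
np.set_printoptions(precision=3,suppress=True)
st=np.array([.507,.0893]); a=np.radians(-6.2); x=np.array([np.cos(a),np.sin(a)]); y=np.array([-x[1],x[0]])
arm.grip(.06); print(arm.current_force(),arm.current_width())
arm.move_l([*st,.20],feed=.15)
g=st-.122*x
js={k:arm.solve_ik([*g,.19],R(k)) for k in(83.8,-96.2)}; print(js)
k=min((k for k in js if js[k] is not None),key=lambda k:abs(js[k][5])); print(k)
arm.move_to([*g,.19],R(k))
cal=arm.get_calibration("wrist"); cv2.imwrite("pics/w2.png",arm.snapshot("wrist")[:,:,::-1])
for n,p in [("tip",[*(st-.148*x),.059]),("near",[*(st-.058*x),.059]),("archL",[*(st+.046*y),.12]),("archR",[*(st-.046*y),.12])]: print(n,proj(cal,p))
np.savez("w2.npz",**{k:cal[k] for k in("intrinsics","cam_to_world")})
print(arm.current_t(),arm.current_joint_positions())
E
```

```text
[ 0.374 -0.254 -0.036] 0.06001876222087817
{83.8: array([  6.29 ,  12.022, 108.682,  -0.   ,  59.296, -77.51 ]), -96.2: array([  6.29 ,  12.022, 108.682,  -0.   ,  59.296, 102.49 ])}
83.8
tip [317.726 198.731]
near [317.757 302.701]
archL [379.781 408.33 ]
archR [256.173 408.41 ]
17.85 [  6.283  12.056 108.659   0.001  59.29  -77.45 ]
```

View pics/w2.png

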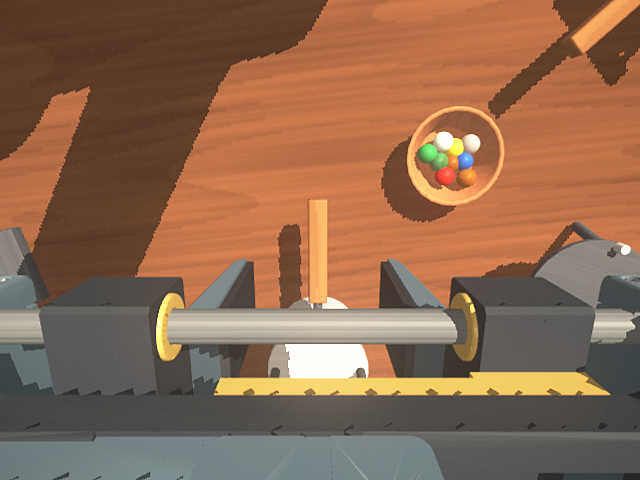

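The pot stands where planned, with the handle tip at (317,199), matching the prediction. Next: grasp the side handle and slide the pot in.

```bash
python3 - <<'E'
from h import *
np.set_printoptions(precision=3,suppress=True)
st=np.array([.507,.0893]); sh=np.array([.7067,.0675]); a=np.radians(-6.2); x=np.array([np.cos(a),np.sin(a)])
g=st-.122*x; goal=sh-.127*x; z=.0345
arm.move_l([*g,z],feed=.12); arm.grip(0.0); print(arm.current_width(),arm.current_grasp_force(),arm.current_force())
for s in np.linspace(0,1,5)[1:]:
    arm.move_l([*(g+s*(goal-g)),z],feed=.07); f=arm.current_force(); print(s,f,arm.current_width())
    if np.hypot(*f[:2])>15: print("STOP"); break
cv2.imwrite("pics/t3.png",cv2.resize(arm.snapshot("top")[90:290,220:430,::-1],(630,600),interpolation=cv2.INTER_CUBIC))
cv2.imwrite("pics/s3.png",cv2.resize(arm.snapshot("scene")[205:385,290:500,::-1],(700,600),interpolation=cv2.INTER_CUBIC))
print(arm.current_t(),arm.current_ee_pos(),goal)
E
```

```text
0.01580577228683424 29.99565750360489 [0.568 1.512 1.488]
0.25 [ 1.316 -0.358 -0.746] 0.015622183442651668
0.5 [0.764 0.097 0.012] 0.01570980046163964
0.75 [ 0.605 -0.161 -1.088] 0.015812790351115647
1.0 [ 2.536 -0.313 -0.125] 0.015876324768934462
23.5333 [0.58  0.081 0.035] [0.58  0.081]
```

View pics/s3.png

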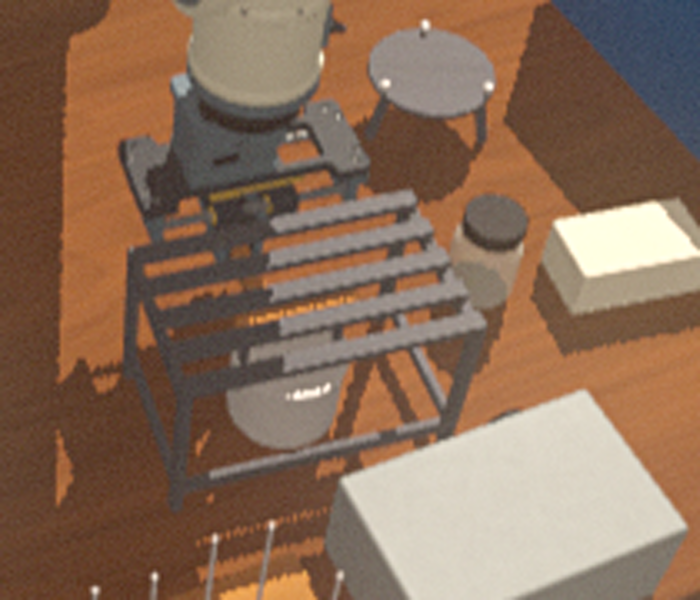

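The pot stands under the roof, upright and in line with the opening. Now release, back off and check.

```bash
python3 - <<'E'
from h import *
a=np.radians(-6.2); x=np.array([np.cos(a),np.sin(a)])
arm.grip(.05); p=arm.current_ee_pos()
arm.move_l([*(p[:2]-.01*x),.10],feed=.1)
arm.move_l([*(p[:2]-.17*x),.25],feed=.15)
t=arm.get_calibration("top")
sh=np.array([.7067,.0675]); c=sh-.005*x
K=lambda q:((q[0]-220+.5)*3-.5,(q[1]-90+.5)*3-.5)
print("exp tip",K(proj(t,[*(c-.148*x),.059])),"arch mid",K(proj(t,[*c,.12])))
cv2.imwrite("pics/t4.png",cv2.resize(arm.snapshot("top")[90:290,220:430,::-1],(630,600),interpolation=cv2.INTER_CUBIC))
print(arm.current_t(),arm.current_force())
E
```

```text
exp tip (np.float64(251.27009516105505), np.float64(352.4824152189816)) arch mid (np.float64(268.2762711762498), np.float64(187.01490614698093))
26.6917 [-0.29062582  0.61795427  0.71702475]
```

View pics/t4.png

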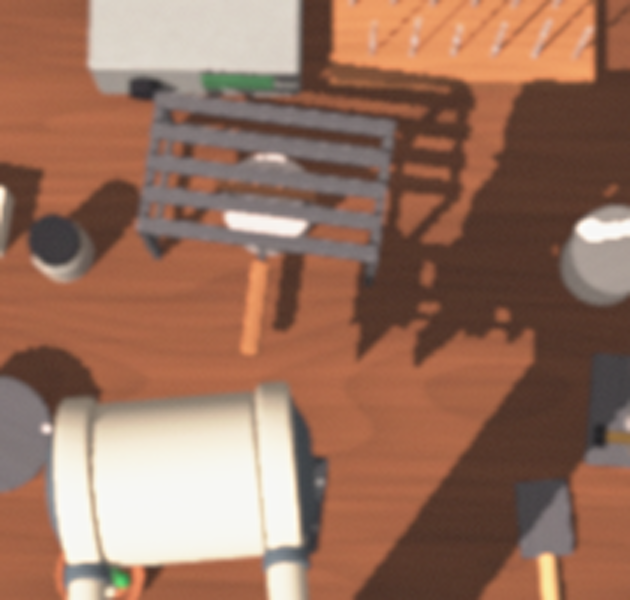

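The handle tip shows at (249,353) against an expected (251,352), and the lid lies under the slats centred near (267,190). The pot is in place, with jar, tin, paddle and bowl unmoved.

```bash
python3 -c "
from rig import arm
print(arm.sign_off())"
```

```text
the job is handed in; nothing more can be done
None
```

The pot was lifted off its stand, set down on the bench, and slid by its side handle into the middle of the shelter with the handle pointing out the front; I handed the job in at about 27 s.

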